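Hold the rod-rest board against the spring stop

ROBOT

A 7-joint arm with a two-finger parallel gripper is mounted at the origin on the work surface. World frame = base frame: x ahead of the robot, y to its left, z up, the work surface at z = 0. Lengths are in m, angles in degrees, forces in N, time in s.
With the tool pointing down it reaches from about 0.425 to 0.875 m from the base axis. Payload 8.4 kg.
Tool frame: the origin (TCP) lies on the mounting face of the last link; the fingertips stand 173 mm ahead of it and the grasp point (between the pads) lies 155 mm ahead of it; y points along the fingers, z is the direction in which the jaws open and shut, and the axes are right-handed (so a half turn about y gives the same grasp; the last joint's range is limited). The gripper opens to 85 mm and grips with 20 to 120 N. Pads are 22 mm wide; open, the fingers measure 114 mm over their backs; the gripper's body (76 mm by 85 mm) begins 54 mm behind the grasp point. The pads swing forward as they close: fully open they stand 13 mm farther back than shut.
Start: joints at [-71.287, 19.091, 2.286, 83.961, -0.768, 76.965, -3.352], TCP at [0.268, 0.592, 0.405] pointing down, gripper open.
Joint ranges: [-147.57, 147.57], [-21.85, 119.76], [-74.77, 79.35], [14.55, 137.4], [-85.83, 265.84], [4.83, 119.75], [-152.11, 152.11]. Speed limits (degrees/s): [127.2, 127.2, 159.86, 159.86, 180, 180, 180].

INTERFACE

Orientations are given as [roll, pitch, yaw] about the fixed x, y, z axes, in that order (R = Rz(yaw) Ry(pitch) Rx(roll)).
In Python, from cell import manip gives the robot as it stands.
- The arm moves only by the shell command python3 -m jog 'ROWS' [FORCE]. ROWS is a JSON object of lists of equal length, an entry for each row: "slide": the shift along the tool's x, y, z in mm, a list of three; "dr": the turn, a rotation vector about the tool's x, y, z in rad, a list of three; "hand": the finger opening in mm, from 0 to 85.4. In form: {"slide": [[dx, dy, dz], ...], "dr": [[wx, wy, wz], ...], "hand": [hand, ...]}. A call has 1 to 10 rows; each row shifts and turns the commanded pose from where the row before left it, along the tool's axes as they then stand; what a row does not reach is not made up. A row lasts 1/8 s, in which the tool goes at most 62.5 mm and 10.7 degrees, less where a joint would pass 70% of its speed; a pose out of reach is approached as far as the arm can. A call with a gripper value outside its range is refused whole. The fingers move at their own pace and stop on an object; FORCE is the grip in N (left out, the last holds). Time passes only in rows, so rows that do not move let the fingers close. It gives the time, the measured TCP pose, the force and the opening at its end, in the units of the state.
- manip.read_state(): the state, without advancing time (a new reading comes with each control period).
- manip.read_camera(name): name is "scene" or "side" or "wrist"; returns a dict with "image" (480x640x3 uint8, red, green, blue), "depth" (480x640 float32, m along the optical axis (not along the pixel's ray), 0 where there is no reading), "fov_y" (degrees; the focal length in pixels is half the picture's height over the tangent of half this angle, whatever the lens; pixels are square), "cx", "cy" (the principal point, pixels), "position" and "rotation" of the camera in the world. Camera axes: x right, y up, looking along -z (the intrinsics and any distortion apply to the point x, -y, -z); pixel columns grow to the right and rows downward; lengths in m; the calibration is good to about 2 mm. A picture is of the moment at which its call begins.
- manip.sign_off(): hands the job in, once; it reports no verdict.
The state is a dict: "time_s": time; "joints": joint angles; "qd": joint speeds; "tau": joint torques, N m; "position": TCP position; "tool_rot": TCP orientation; "ft_force": force on the tool from outside, world axes, zero at the start; "moment": the same for the moment, N m; "gripper_width": finger opening in m.
Only numpy, scipy, OpenCV 4.12 (cv2) and the standard library are available. Lean on these libraries where they do the work, as an engineer would, in place of code of your own. Each camera call takes 0.05 s, during which the arm holds its last target.

TASK

Lift the green rod-rest board out of the dark wooden block, put it upright into the slot of the aluminium channel so that it sits on the slot's bottom, then push it along the slot against the red spring stop with a steady 10 newtons or so, which presses the stop about half-way in; never ram the stop to its end. Keep that push steady for at least three seconds as my third hand while I drive the screw, and finish still holding it pressed there, without letting go. Leave the mug, the sinker mould and the bait cup where they stand.

Things in the scene. Friction and masses are not known exactly. Their poses are not given: they have to be found in the camera images.
- board_mid (a point): Green plastic rod-rest board, loose, about 0.15 kg, standing on its long edge in the dark wooden block. 10 mm thick along its own x, 120 mm long along its own y, 90 mm high along z; the same when turned half a turn about z. Point: the board's centre, 45 mm above its lower edge. Its top edge has two open notches 18 mm wide and 24 mm deep at 30 to 48 mm either side of the middle; the 60 mm land between them reaches full height and is the place to grip, across the thickness.
- stand: Dark wooden parking block, fixed, 70 mm (its x) by 160 mm (its y) by 32 mm high; origin at the centre of its underside. A slot 14 mm wide runs along its y through its whole length, its floor 8 mm above the origin, with the board standing loosely in it.
- channel: Aluminium channel, fixed; base 64 mm (its x) by 250 mm (its y) by 6 mm. Origin at the centre of the underside, z up. The slot is 13 mm wide, centred on x = 0, runs along y from -115 to +45 mm, its bottom is 6 mm above the origin; walls 32 mm high with flared lips up to 42 mm high that open the mouth to 27 mm. The slot is open above and at its -y end. Beyond its +y end stands the red spring stop, in front of a grey housing 44 mm wide (x) and 86 mm high at y = +87 to +121 mm.
- slot_mouth (a point): Point in the middle of the slot's open top, 41 mm above the channel's underside and 20 mm from the channel's origin towards its -y. A board lowered with its centre over this point stands 15 mm clear of the stop. Axes as the channel's.
- stop_face (a point): Red pad of the spring stop, 36 mm wide (x), 72 mm high (z), 8 mm thick; point at the centre of the face that looks to the channel's -y (where the board's end meets it), 46 mm above the channel's underside; at rest this face is at y = +55 mm of the channel. It slides towards the channel's +y.
- stop (a joint): How far the red pad is pressed in, m: 0 at rest, 0.020 at its end (pad against the grey housing). Spring of 1 N per mm, so 0.010 means 10 N.
- mug: Blue ceramic mug, loose, 80 mm across, 90 mm high, handle to its +y; origin at the centre of its underside. Leave alone.
- mould: Chrome bell sinker mould, loose, 56 x 41 x 52 mm; origin at the centre of its underside. Leave alone.
- bait_cup: White plastic bait cup with a grey cover and an orange press button, loose, 86 mm across, 76 mm high; origin at the centre of its underside. Leave alone.
Mind the look-alikes: they are no part of the job. Of the things that look like the part that bears board_mid, the largest one is meant.

How it is judged:
By the outcome, as a careful person would: the job done as asked, in the order asked, and still so for the second after the job is handed in, while the arm keeps its last pose, push and grip.
It also fails if it takes over 48 s, if anything falls off the work surface, if the arm or the gripper's body presses on something with over 40 N, if the wrist force passes 120 N, or if a joint passes its speed limit or range.

## Working session

There is one attempt and no reset: what is moved stays moved. The work goes in short steps, Python scripts to look and compute and a shell command to move; the robot and the scene stay as the last step left them, time stands still between calls to the robot, and variables do not carry over. Pictures are saved under pics/ and viewed, and the job is handed in when it is done.

```bash
ls; mkdir -p pics
cat > h.py <<'E'
import numpy as np, cv2
from cell import manip
def shot(n,f):
    c=manip.read_camera(n); cv2.imwrite('pics/'+f+'.png',c['image'][:,:,::-1]); np.savez('pics/'+f+'.npz',**c); return c
E
python3 - <<'E'
from h import *
print(manip.read_state())
for n in ['scene','side','wrist']:
    c=shot(n,n+'0'); print(n,{k:v for k,v in c.items() if k not in('image','depth')}, (c['depth']>0).mean())
E
```

```text
pics
{'time_s': 0.0, 'joints': array([-71.28843075,  19.13440761,   2.2839191 ,  84.01046966,
        -0.76909252,  76.96479236,  -3.35295398]), 'qd': array([ 0.04951035, -0.07328061, -0.02794821,  0.08382247, -0.07121907,
       -0.03119116,  0.01643086]), 'tau': array([-3.61346138e-04, -6.58519006e+01,  1.36494946e+00, -4.05587304e+01,
        1.64938864e-02,  1.18154738e-02,  2.15366055e-05]), 'position': array([0.26839983, 0.59181883, 0.403796  ]), 'tool_rot': array([-9.00943025e+01, -4.99596155e-03, -2.43970924e+01]), 'ft_force': array([0.54560419, 0.68259207, 0.74906331]), 'moment': array([-0.03351283,  0.04204242, -0.00198843]), 'gripper_width': 0.08548597706240336}
scene {'fov_y': 46.71979715923367, 'cx': 312.16028022862395, 'cy': 246.48012146432325, 'position': array([0.98128727, 0.41487316, 0.81852502]), 'rotation': array([4.00337826e+01, 1.16652739e-01, 1.37822841e+02])} 0.996005859375
side {'fov_y': 52.0502342289775, 'cx': 317.39514341789027, 'cy': 244.56011761217923, 'position': array([-0.03745781, -0.58869103,  0.63907387]), 'rotation': array([ 53.74070199,  -0.26002478, -48.55257291])} 0.9961686197916667
wrist {'fov_y': 63.57286462947287, 'cx': 322.36638986615094, 'cy': 235.54901973999915, 'position': array([0.20766213, 0.61970381, 0.37307026]), 'rotation': array([-15.17438429,   0.1064431 ,  65.6033596 ])} 0.996015625
```

View pics/scene0.png

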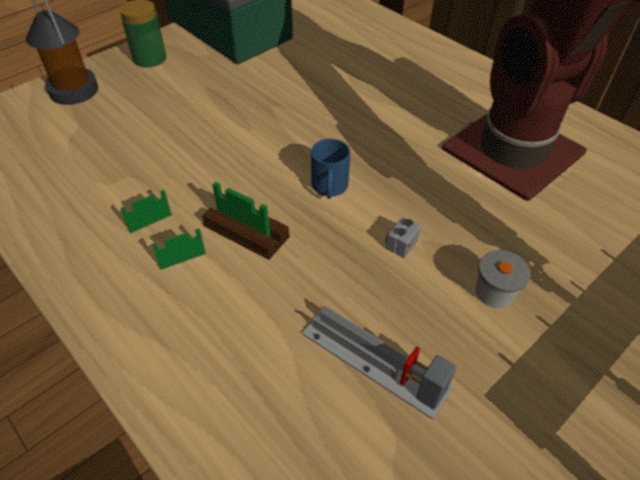

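View pics/side0.png

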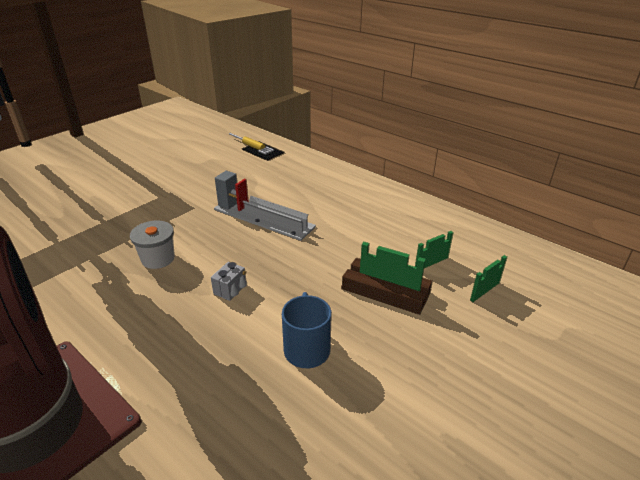

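View pics/wrist0.png

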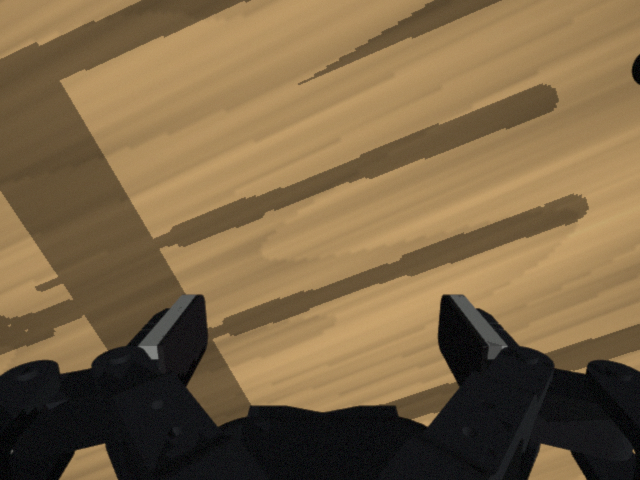

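The scene shows three green boards, at (147,211), (180,248) and (242,210). The last one stands in the dark block. The channel is at about (375,360), with the red pad at (410,366). Next I'll measure the boards and take an enlarged crop.

```bash
cat >> h.py <<'E'
from scipy.spatial.transform import Rotation as Ro
def R(e): return Ro.from_euler('xyz',e,degrees=True).as_matrix()
def ld(f): return dict(np.load('pics/'+f+'.npz'))
def foc(c): return 240/np.tan(np.radians(float(c['fov_y']))/2)
def ray(c,u,v):
    f=foc(c); d=np.stack([(np.asarray(u,float)-c['cx'])/f,-(np.asarray(v,float)-c['cy'])/f,-np.ones(np.shape(u))],-1)
    return d@R(c['rotation']).T
def pts(c,m):
    v,u=np.nonzero(m&(c['depth']>0)); return c['position']+ray(c,u,v)*c['depth'][v,u][:,None],u,v
def proj(c,P):
    q=(np.atleast_2d(P)-c['position'])@R(c['rotation']); f=foc(c)
    return np.stack([c['cx']-f*q[:,0]/q[:,2],c['cy']+f*q[:,1]/q[:,2]],-1)
def tri(cs,uvs):
    A=np.zeros((3,3));b=np.zeros(3)
    for c,(u,v) in zip(cs,uvs):
        d=ray(c,u,v);d/=np.linalg.norm(d);M=np.eye(3)-np.outer(d,d);A+=M;b+=M@c['position']
    return np.linalg.solve(A,b)
def onz(c,u,v,z):
    d=ray(c,u,v); return c['position']+d*((z-c['position'][2])/d[...,2])[...,None]
def hsv(c): return cv2.cvtColor(c['image'],cv2.COLOR_RGB2HSV)
def green(c): h=hsv(c); return cv2.inRange(h,(45,120,50),(80,255,255))>0
def red(c): h=hsv(c); return (cv2.inRange(h,(0,200,120),(5,255,255))|cv2.inRange(h,(175,200,120),(180,255,255)))>0
E
python3 - <<'E'
from h import *
for n in ['scene0','side0']:
    c=ld(n)
    for nm,m in [('g',green(c)),('r',red(c))]:
        k,l,s,_=cv2.connectedComponentsWithStats(m.astype(np.uint8))
        for i in range(1,k):
            if s[i,4]<80: continue
            P,u,v=pts(c,l==i)
            zmn,zmx=np.percentile(P[:,2],[1,99]); xy=P[:,:2]-P[:,:2].mean(0)
            w,V=np.linalg.eigh(np.cov(xy.T)); t=xy@V[:,1]
            print(n,nm,s[i],'mean',P.mean(0).round(4),'z',zmn.round(4),zmx.round(4),'len',np.ptp(np.percentile(t,[1,99])).round(4),'dir',np.degrees(np.arctan2(V[1,1],V[0,1])).round(1))
c=ld('scene0');s=ld('side0')
a=cv2.resize(c['image'][170:280,110:300],None,fx=4,fy=4,interpolation=2)
cv2.imwrite('pics/cropA.png',a[:,:,::-1])
b=cv2.resize(c['image'][300:420,295:465],None,fx=4.4,fy=4.4,interpolation=2)
cv2.imwrite('pics/cropB.png',b[:,:,::-1])
E
```

```text
scene0 g [ 230    0   56   62 1738] mean [ 0.1736 -0.6906  0.0813] z 0.0121 0.1468 len 0.1629 dir 180.0
scene0 g [128  15  37  52 912] mean [ 0.4129 -0.8424  0.0658] z 0.008 0.12 len 0.0734 dir 163.6
scene0 g [ 213  182   58   55 1344] mean [ 0.5946 -0.2103  0.0667] z 0.0272 0.1009 len 0.1181 dir 105.6
scene0 g [ 121  190   50   43 1113] mean [ 0.7207 -0.3548  0.0366] z 0.0035 0.0688 len 0.0854 dir 171.4
scene0 g [ 152  229   53   40 1167] mean [ 0.7266 -0.2318  0.037 ] z 0.0031 0.0687 len 0.0853 dir 163.1
scene0 r [406 348  13  18  91] mean [0.6002 0.2138 0.0822] z 0.0756 0.0859 len 0.0301 dir -169.0
side0 g [ 360  232   92   59 2461] mean [ 0.6286 -0.2264  0.0565] z 0.0048 0.0985 len 0.2016 dir 167.2
side0 g [471 256  35  46 674] mean [ 0.7121 -0.3608  0.0383] z 0.0029 0.0678 len 0.0854 dir 170.8
```

View pics/cropA.png

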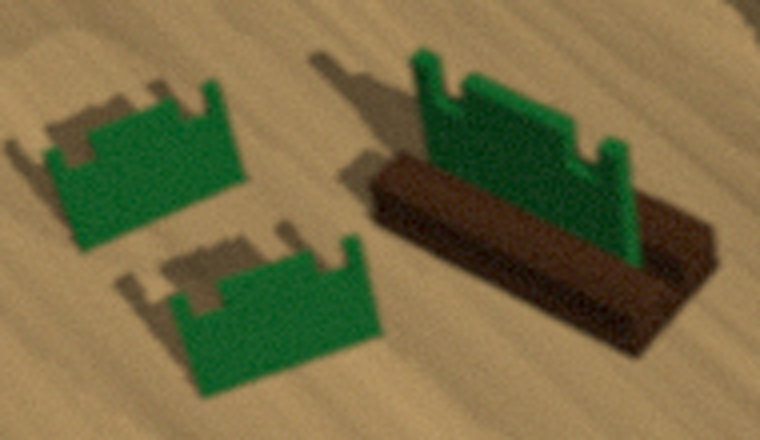

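View pics/cropB.png

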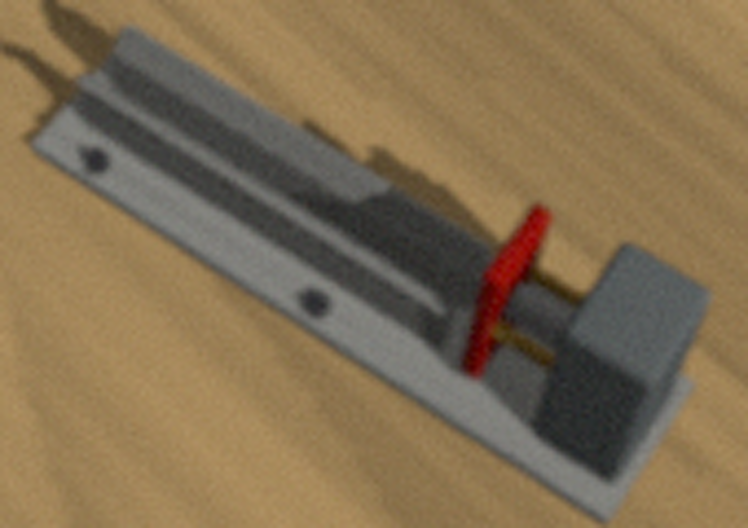

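The candidates in the scene view are (147,211) and (180,248), each about 85 mm long and 68 mm high and standing free, and (242,210), about 118 mm long and standing in the dark block. The third matches the 120 mm description and is the largest. The enlarged crop confirms it: two notches with a wide land between them, standing in the slot. Next I'll measure the board, the block and the channel.

Run:
```python
from h import *
for n in ['scene0','side0']:
    c=ld(n); h=hsv(c)
    m=np.ones((480,640),bool); P,u,v=pts(c,m)
    # channel: low saturation near region
    S=h[v,u,1]; reg=(np.hypot(P[:,0]-.62,P[:,1]-.14)<.2)&(P[:,2]>0.003)
    q=P[reg&(S<60)]; print(n,'grey',len(q))
    for a,b in [(.003,.010),(.03,.037),(.037,.046),(.08,.09)]:
        k=q[(q[:,2]>a)&(q[:,2]<b)]
        if len(k)<10: continue
        (cx,cy),(w,hh),an=cv2.minAreaRect((k[:,:2]*1000).astype(np.float32)); print(a,b,len(k),'rect',round(cx,1),round(cy,1),round(w,1),round(hh,1),round(an,2), 'zmed',np.median(k[:,2]).round(4))
    g=green(c)[v,u]&(np.hypot(P[:,0]-.594,P[:,1]+.21)<.08)
    k=P[g&(P[:,2]>.093)]; print('board top',len(k),k.mean(0).round(4),'zmed',np.median(k[:,2]).round(4))
    (cx,cy),(w,hh),an=cv2.minAreaRect((k[:,:2]*1000).astype(np.float32)); print('rect',round(cx,1),round(cy,1),round(w,1),round(hh,1),round(an,2))
    k=P[g&(P[:,2]<.09)&(P[:,2]>.035)]; mm=k.mean(0); U,D,V=np.linalg.svd(k-mm,full_matrices=False); print('face',mm.round(4),'n',V[2].round(3),np.degrees(np.arctan2(V[2][1],V[2][0])).round(1),(D[2]/len(k)**.5).round(4))
    k=P[(np.hypot(P[:,0]-.594,P[:,1]+.21)<.1)&(P[:,2]>.028)&(P[:,2]<.035)&(h[v,u,0]<20)&(h[v,u,2]<110)]
    (cx,cy),(w,hh),an=cv2.minAreaRect((k[:,:2]*1000).astype(np.float32)); print('stand',len(k),round(cx,1),round(cy,1),round(w,1),round(hh,1),round(an,2),np.median(k[:,2]))
```

```text
scene0 grey 5896
0.003 0.01 2115 rect 610.3 154.3 65.4 250.0 11.21 zmed 0.007
0.03 0.037 514 rect 614.3 158.5 39.2 236.0 11.73 zmed 0.0339
0.037 0.046 859 rect 610.5 157.7 38.1 236.5 9.5 zmed 0.0411
0.08 0.09 655 rect 590.9 256.7 44.2 33.6 11.11 zmed 0.0868
board top 224 [ 0.5937 -0.2128  0.098 ] zmed 0.0983
rect 594.2 -215.5 12.0 120.3 15.36
face [ 0.595  -0.2099  0.0625] n [-0.962 -0.273 -0.015] -164.2 0.0019
stand 1056 593.3 -210.3 69.5 162.8 15.99 0.03261392799371032
side0 grey 2538
0.003 0.01 783 rect 608.0 151.3 65.9 252.8 12.58 zmed 0.006
0.03 0.037 356 rect 608.9 154.2 36.1 234.2 13.59 zmed 0.0333
0.037 0.046 323 rect 609.5 153.5 39.7 232.5 12.62 zmed 0.0399
0.08 0.09 160 rect 591.5 253.2 43.9 34.2 10.5 zmed 0.0851
board top 198 [ 0.5933 -0.2242  0.0967] zmed 0.097
rect 592.4 -219.1 12.3 119.4 15.93
face [ 0.5905 -0.221   0.0612] n [ 0.965  0.263 -0.009] 15.2 0.0015
stand 995 591.4 -213.9 69.9 159.9 15.29 0.03156167965545753
```

The board is at about (0.593, -0.217), with its top at z≈0.098 and its thickness direction at about 15.6°. The channel origin is at about (0.610, 0.153), with +y at about 101°. I'll turn the tool 50°, then travel high to the board.

```bash
python3 -m jog '{"slide":[[0,0,0],[0,0,0],[0,0,0],[0,0,0],[0,0,0],[0,0,0]],"dr":[[0,0.145,0],[0,0.145,0],[0,0.145,0],[0,0.145,0],[0,0.145,0],[0,0.145,0]],"hand":[85,85,85,85,85,85]}'
```

```text
time_s: 0.9
position: [0.2685, 0.5919, 0.4043]
tool_rot: [-90.0, -0.0, -74.5]
ft_force: [0.4, 0.6, 0.3]
gripper_width: 0.0849
```

```bash
python3 -m jog '{"slide":[[20,0,4],[35,0,4],[45,0,5],[50,0,5],[50,0,5],[50,0,5],[50,0,5],[50,0,5],[50,0,5],[50,0,5]],"dr":[[0,0,0],[0,0,0],[0,0,0],[0,0,0],[0,0,0],[0,0,0],[0,0,0],[0,0,0],[0,0,0],[0,0,0]],"hand":[85,85,85,85,85,85,85,85,85,85]}'
```

```text
time_s: 2.15
position: [0.437, 0.1687, 0.4046]
tool_rot: [-90.0, 0.0, -74.1]
ft_force: [1.0, 0.2, 1.1]
gripper_width: 0.0847
```

```bash
python3 -m jog '{"slide":[[50,0,5],[50,0,5],[50,5,5],[50,10,5],[50,10,5],[50,15,5],[45,10,5],[40,10,5],[20,10,3],[10,0,1]],"dr":[[0,0,0],[0,0,0],[0,0,0],[0,0,0],[0,0,0],[0,0,0],[0,0,0],[0,0,0],[0,0,0],[0,0,0]],"hand":[85,85,85,85,85,85,85,85,85,85]}'
python3 - <<'E'
from h import *
s=manip.read_state(); print(s['position'],s['tool_rot'],s['joints'].round(1)); shot('wrist','w1')
E
```

```text
time_s: 3.4
position: [0.5907, -0.2177, 0.3339]
tool_rot: [-90.1, 0.0, -74.2]
ft_force: [0.4, 0.4, -0.1]
gripper_width: 0.085
[ 0.59068006 -0.21768922  0.33385314] [-9.01105141e+01  3.72748627e-02 -7.42353625e+01] [-19.2  24.4  46.2  93.9 -18.5  69.8  46.7]
```

View pics/w1.png

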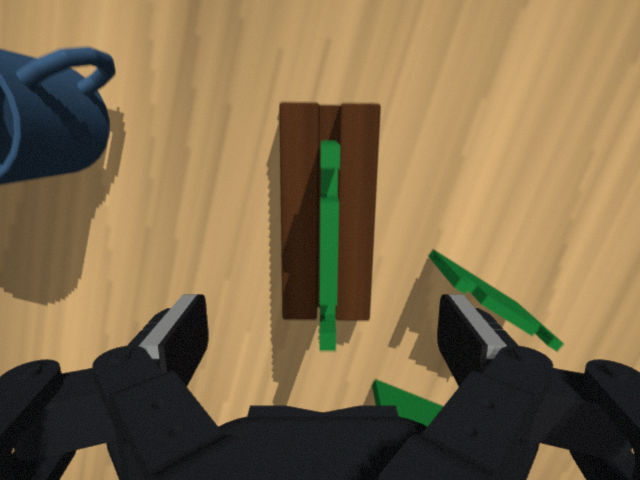

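The wrist view shows the board in its block, with its top edge running from (330,145) to (327,350). The mug is at left. The two small boards are at right, at (500,300) and (405,400). I'll measure the offset on the top plane and check clearances.

Run:
```python
from h import *
c=ld('w1'); s=manip.read_state(); T=R(s['tool_rot']); p=s['position']
m=green(c); k,l,st,_=cv2.connectedComponentsWithStats(m.astype(np.uint8))
for i in range(1,k):
    if st[i,4]<200: continue
    P,u,v=pts(c,l==i); t=(P-p)@T*1000
    print(st[i],'x',np.percentile(t[:,0],[.5,99.5]).round(1),'z',np.percentile(t[:,2],[.5,99.5]).round(1),'height',np.percentile(P[:,2],[1,50,99]).round(4))
    if abs(st[i,0]-325)<15:
        top=P[P[:,2]>.09]; print('topz',np.median(top[:,2]))
        # edges of land rows by rays on top plane
        for r in range(205,300,15):
            uu=np.nonzero((l==i)[r])[0]; 
            q=(onz(c,np.array([uu.min()-.5,uu.max()+.5]),np.array([r,r]),.0978)-p)@T*1000; print(r,uu.min(),uu.max(),q[:,[0,2]].round(1).tolist())
        ks=top[top[:,2]>.093]; (cx,cy),(w,hh),an=cv2.minAreaRect((ks[:,:2]*1000).astype(np.float32)); print('rect',cx,cy,w,hh,an)
# mug
h=hsv(c); mm=cv2.inRange(h,(100,100,30),(125,255,255))>0; P,u,v=pts(c,mm); t=(P-p)@T*1000; print('mug z max',np.percentile(t[:,2],[.5,99.5]),np.percentile(t[:,0],[.5,99.5]))
sc=ld('scene0');sd=ld('side0')
# land corners tri check: outlines
b,_=cv2.findContours((l==l[250,328]).astype(np.uint8),0,2)[0],0
```

```text
[ 319  140   22  210 3799] x [-61.5  61.1] z [-3.7 10.4] height [0.0147 0.0976 0.0993]
topz 0.0978916494095365
205 320 338 [[-28.9, -2.4], [-28.9, 7.8]]
220 320 338 [[-20.6, -2.4], [-20.6, 7.9]]
235 320 338 [[-12.1, -2.4], [-12.2, 8.0]]
250 319 337 [[-3.5, -3.0], [-3.5, 7.6]]
265 319 337 [[5.3, -3.0], [5.3, 7.7]]
280 319 337 [[14.3, -3.0], [14.3, 7.7]]
295 319 336 [[23.5, -3.0], [23.4, 7.3]]
rect 592.8307495117188 -216.330078125 10.03553581237793 120.20272064208984 15.202301979064941
[ 429  250  134  101 2628] x [24.7 89.2] z [ 85.  162.7] height [-0.0003  0.0577  0.0676]
[ 373  380   70   47 1538] x [-13.5 173.6] z [ 13.1 105. ] height [0.0025 0.0193 0.2365]
mug z max [-235.92426671 -133.87982082] [-111.54378039  -39.13428373]
```

```bash
python3 -m jog '{"slide":[[0,10,1],[0,15,1.5],[0,20,0],[0,20,0],[0,15,0],[0,10,0],[0,6,0],[0,0,0],[0,0,0]],"dr":[[0,0.009,0],[0,0,0],[0,0,0],[0,0,0],[0,0,0],[0,0,0],[0,0,0],[0,0,0],[0,0,0]],"hand":[60,50,50,50,50,50,50,50,50]}' 60
python3 - <<'E'
from h import *
shot('wrist','w2');shot('side','s2')
E
```

```text
time_s: 4.58
position: [0.5945, -0.2151, 0.2393]
tool_rot: [-90.0, -0.0, -74.8]
ft_force: [-0.1, 1.1, 0.7]
gripper_width: 0.0499
```

View pics/w2.png

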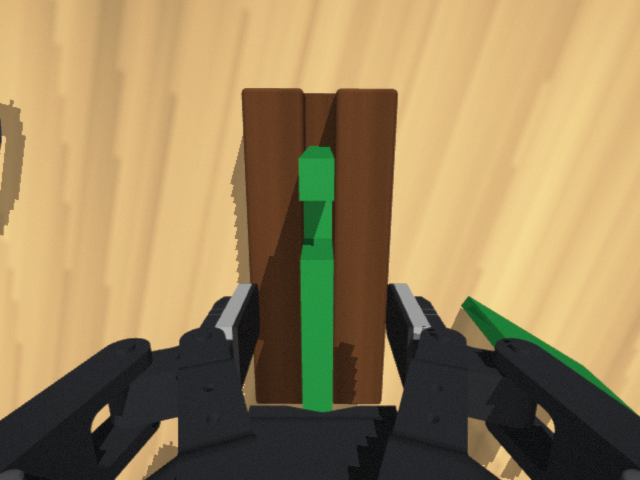

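View pics/s2.png

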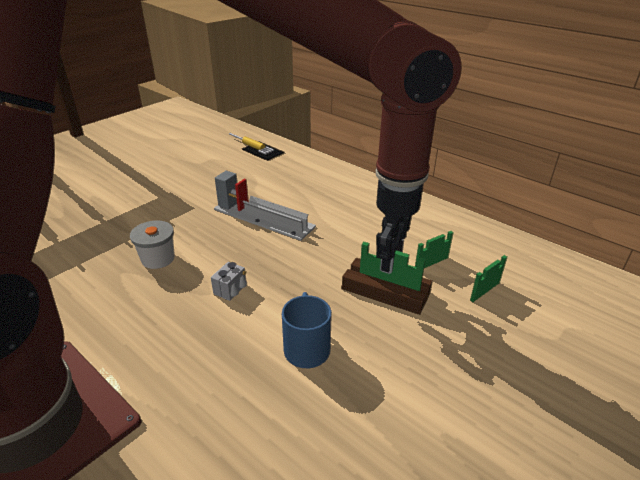

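The board's land stands midway between the pads, at about (317,310). Closing now.

```bash
python3 -m jog '{"slide":[[0,0,0],[0,0,0],[0,0,0],[0,0,0],[0,0,0],[0,0,0]],"dr":[[0,0,0],[0,0,0],[0,0,0],[0,0,0],[0,0,0],[0,0,0]],"hand":[5,5,5,5,5,5]}' 80
```

```text
time_s: 5.42
position: [0.5944, -0.215, 0.239]
tool_rot: [-90.0, -0.0, -74.8]
ft_force: [-0.3, 0.6, 4.6]
gripper_width: 0.0086
```

```bash
python3 -m jog '{"slide":[[0,-4,0],[0,-10,0],[0,-20,0],[0,-25,0],[0,-25,0],[0,-16,0],[0,0,0]],"dr":[[0,0,0],[0,0,0],[0,0,0],[0,0,0],[0,0,0],[0,0,0],[0,0,0]],"hand":[5,5,5,5,5,5,5]}'
python3 - <<'E'
from h import *
s=manip.read_state(); print(s['position'],s['tool_rot'])
shot('wrist','w3');shot('side','s3'); shot('scene','c3')
E
```

```text
time_s: 6.3
position: [0.5945, -0.2152, 0.3403]
tool_rot: [-89.9, -0.1, -74.8]
ft_force: [0.3, 0.1, -1.6]
gripper_width: 0.0088
[ 0.59454205 -0.21518488  0.34031925] [-8.98668218e+01 -5.63339383e-02 -7.47604124e+01]
```

View pics/w3.png

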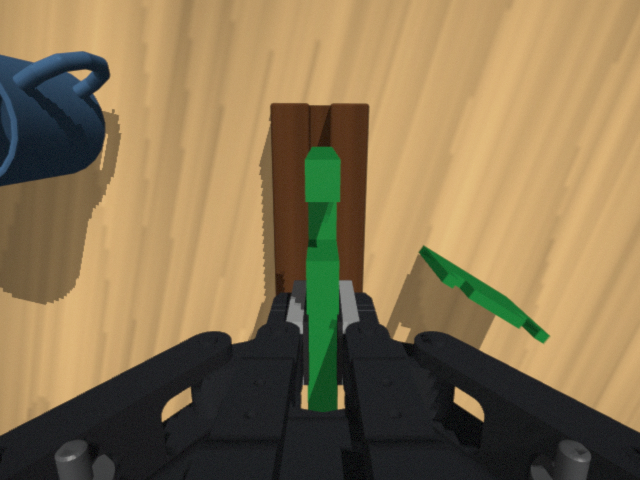

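View pics/s3.png

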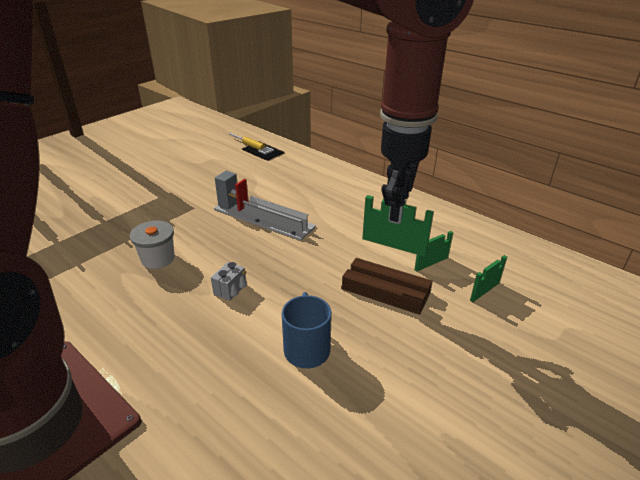

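The board is gripped across the land, level and clear of the block (side view, board at (398,225)). Moving over the channel now.

```bash
python3 -m jog '{"slide":[[-15,-5,5],[-30,-5,10],[-45,-5,15],[-50,-5,17],[-50,0,16],[-50,0,16],[-40,0,14],[-30,0,10],[-15,0,5],[-5,0,2]],"dr":[[0,0,0],[0,0,0],[0,0,0],[0,0,0],[0,0,0],[0,0,0],[0,0,0],[0,0,0],[0,0.03,0],[0,0.038,0]],"hand":[5,5,5,5,5,5,5,5,5,5]}'
python3 -m jog '{"slide":[[0,0,0],[0,0,0]],"dr":[[0,0,0],[0,0,0]],"hand":[5,5]}'
python3 - <<'E'
from h import *
s=manip.read_state(); print(s['position'],s['tool_rot'])
shot('wrist','w4');shot('side','s4'); shot('scene','c4')
E
```

```text
time_s: 7.7
position: [0.6132, 0.1354, 0.3582]
tool_rot: [-90.1, 0.0, -78.5]
ft_force: [0.5, -0.2, -1.5]
gripper_width: 0.009
time_s: 7.95
position: [0.6136, 0.1324, 0.3586]
tool_rot: [-90.0, -0.0, -78.6]
ft_force: [-0.2, -0.8, -0.6]
gripper_width: 0.0088
[0.61363163 0.13240412 0.35860555] [-9.00241733e+01 -1.26760096e-02 -7.86147448e+01]
```

View pics/w4.png

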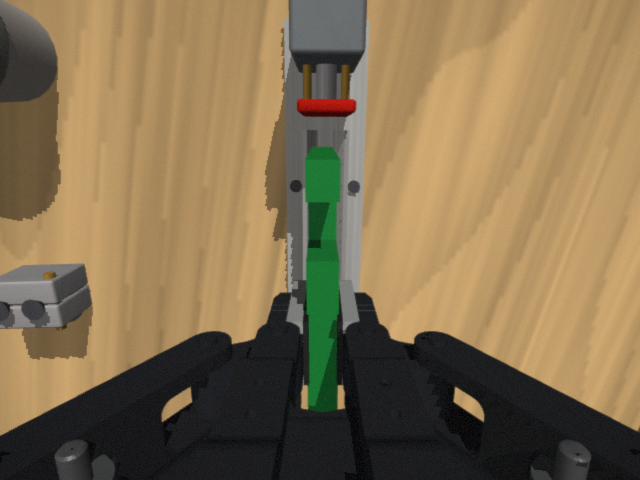

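View pics/c4.png

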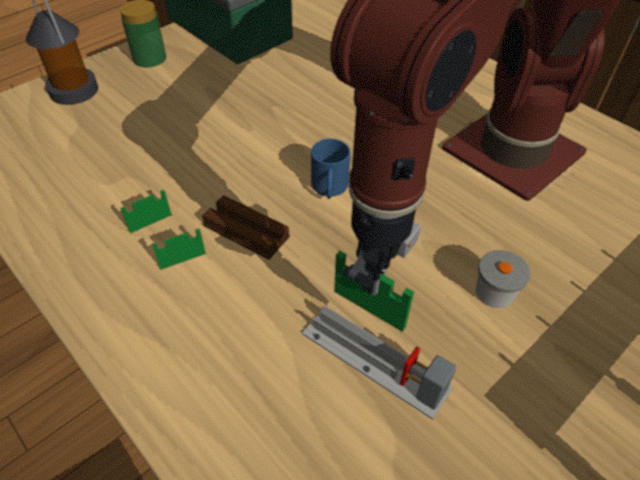

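View pics/s4.png

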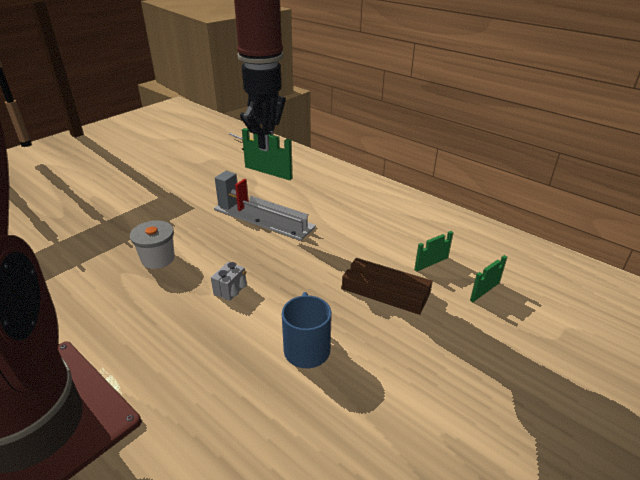

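The wrist view shows the board end at (322,150), the red pad at (327,106), the housing at (328,30) and the channel base edges at about columns 288 and 363. I'll measure all of these in the tool frame.

Run:
```python
from h import *
c=ld('w4'); s=manip.read_state(); T=R(s['tool_rot']); p=s['position']
m=green(c); P,u,v=pts(c,m); t=(P-p)@T*1000
print('board y',np.percentile(t[:,1],[.5,2,50,98]).round(1))
top=t[t[:,1]<np.percentile(t[:,1],2)+4]
print('board top x',np.percentile(top[:,0],[.3,99.7]).round(1),'z',np.percentile(top[:,2],[1,99]).round(1))
for a,b in [(-62,-49),(-29,-10),(-10,10)]:
    k=top[(top[:,0]>a)&(top[:,0]<b)]; print(a,b,'z',np.percentile(k[:,2],[2,98]).round(2),k[:,2].mean().round(2))
fc=t[(t[:,0]<-56)]; print('end face x,y,z',[(round(y0),round(fc[(fc[:,1]>y0)&(fc[:,1]<y0+5),2].mean(),2)) for y0 in range(140,165,5) if ((fc[:,1]>y0)&(fc[:,1]<y0+5)).sum()>5])
P,u,v=pts(c,red(c)); t=(P-p)@T*1000; print('pad x',np.percentile(t[:,0],[1,50,99]).round(1),'z',np.percentile(t[:,2],[1,99]).round(1),'wz',np.percentile(P[:,2],[1,50,99]).round(4))
tt=t[P[:,2]>.078]; print('pad top x',np.percentile(tt[:,0],[1,99]).round(1),'z',np.percentile(tt[:,2],[1,99]).round(1))
h=hsv(c); P,u,v=pts(c,h[:,:,1]<60); t=(P-p)@T*1000
reg=(abs(t[:,2])<45)&(t[:,0]<-20)&(P[:,2]<.12)&(v<300)
P,t=P[reg],t[reg]
for a,b in [(.003,.010),(.012,.028),(.03,.036),(.036,.045),(.08,.09)]:
    k=t[(P[:,2]>a)&(P[:,2]<b)]
    if len(k)>20:
        print(a,b,len(k),'x',np.percentile(k[:,0],[.5,99.5]).round(1),'z',np.percentile(k[:,2],[.5,50,99.5]).round(1),'rect',[np.round(q,1) for q in cv2.minAreaRect(k[:,[0,2]].astype(np.float32))])
        for x0 in range(-190,-20,20):
            g=k[(k[:,0]>x0)&(k[:,0]<x0+20)]
            if len(g)>30: print('   ',x0,np.percentile(g[:,2],[1,99]).round(1), np.percentile(g[:,2],[1,99]).mean().round(2))
b=cv2.resize(c['image'][0:310,250:400],None,fx=1.9,fy=1.9,interpolation=2)
cv2.imwrite('pics/cropW4.png',b[:,:,::-1])
```

```text
board y [139.1 140.  141.4 171.7]
board top x [-59.5  23.3] z [-5.2  4.3]
-62 -49 z [-5.34  4.2 ] -0.56
-29 -10 z [-5.16  4.29] -0.45
-10 10 z [-4.8   3.91] -0.5
end face x,y,z [(140, np.float64(-0.58)), (145, np.float64(-1.02)), (150, np.float64(-0.38)), (155, np.float64(-0.52)), (160, np.float64(-0.66))]
pad x [-85.6 -82.5 -79.2] z [-15.4  18.3] wz [0.0799 0.0818 0.0836]
pad top x [-85.6 -79.2] z [-15.4  18.3]
0.003 0.01 5471 x [-145.4  -20.9] z [-30.4  -1.1  33.5] rect [array([-83.8,   1.6]), array([ 64.1, 128.1]), np.float64(89.5)]
    -150 [-30.   33.7] 1.85
    -130 [-29.9  33.7] 1.9
    -110 [-30.   33.2] 1.64
    -90 [-29.8  33. ] 1.6
    -70 [-30.1  32.8] 1.39
    -50 [-30.6  32.8] 1.08
    -30 [-30.3  33. ] 1.36
0.012 0.028 53 x [-110.8  -64.1] z [-19.2  -6.1  22.5] rect [array([-87.3,   1.5]), array([41.8, 46.7]), np.float64(89.5)]
    -110 [-17.   21.2] 2.12
0.03 0.036 186 x [-110.4  -51.1] z [-18.    8.6  21.7] rect [array([-80.5,   1.1]), array([40.9, 59.9]), np.float64(89.1)]
    -70 [-8.3 11.4] 1.56
0.036 0.045 921 x [-110.2  -20.5] z [-17.2  13.1  21. ] rect [array([-65.3,   1.5]), array([41.6, 90.8]), np.float64(89.6)]
    -70 [-15.4  17.9] 1.24
    -50 [-15.1  18.1] 1.5
    -30 [-15.2  17.8] 1.27
0.08 0.09 4257 x [-137.2 -109.7] z [-19.8   1.9  23.4] rect [array([-123.5,    2. ]), array([44. , 28.1]), np.float64(89.7)]
    -150 [-19.5  23.1] 1.79
    -130 [-19.6  23.2] 1.81
    -110 [-15.1  21.3] 3.09
```

View pics/cropW4.png

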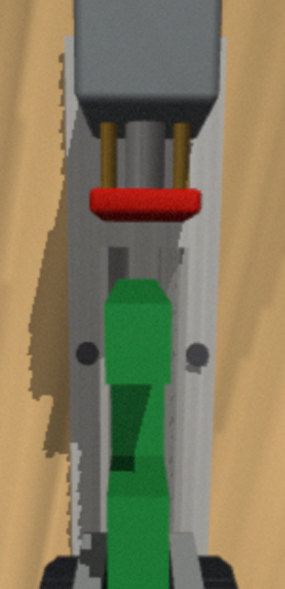

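The board sits 1.6 mm to the -z side of the slot centre, with 0.3° of yaw error and a gap of about 20 mm to the pad. I'll correct that and lower to just above the slot floor.

```bash
python3 -m jog '{"slide":[[-2,0,1],[-2,5,0.6],[0,12,0],[0,15,0],[0,15,0],[0,10,0],[0,6,0],[0,0,0]],"dr":[[0,0.005,0],[0,0,0],[0,0,0],[0,0,0],[0,0,0],[0,0,0],[0,0,0],[0,0,0]],"hand":[5,5,5,5,5,5,5,5]}'
python3 - <<'E'
from h import *
c=shot('wrist','w5');shot('side','s5'); shot('scene','c5')
s=manip.read_state(); T=R(s['tool_rot']); p=s['position']; print(p,s['tool_rot'])
P,u,v=pts(c,green(c)); t=(P-p)@T*1000; top=t[t[:,1]<np.percentile(t[:,1],2)+4]
for a,b in [(-62,-49),(-29,-10),(-10,10)]:
    k=top[(top[:,0]>a)&(top[:,0]<b)]; print('board',a,b,np.percentile(k[:,2],[2,98]).mean().round(2))
P,u,v=pts(c,red(c)); t=(P-p)@T*1000; tt=t[P[:,2]>.078]; print('pad top x',np.percentile(tt[:,0],[1,99]).round(1),'z',np.percentile(tt[:,2],[1,99]).mean().round(1), 'board end',np.percentile(top[:,0],.3))
h=hsv(c); P,u,v=pts(c,h[:,:,1]<60); t=(P-p)@T*1000; reg=(abs(t[:,2])<45)&(t[:,0]<-20)&(P[:,2]<.12)&(v<300); P,t=P[reg],t[reg]
for a,b in [(.003,.010),(.036,.045),(.08,.09)]:
    for x0 in range(-150,-20,20):
        g=t[(P[:,2]>a)&(P[:,2]<b)&(t[:,0]>x0)&(t[:,0]<x0+20)]
        if len(g)>30: print(a,x0,np.percentile(g[:,2],[1,99]).round(1),np.percentile(g[:,2],[1,99]).mean().round(2))
E
```

```text
time_s: 9.1
position: [0.6146, 0.1366, 0.2954]
tool_rot: [-90.0, -0.0, -78.9]
ft_force: [-0.9, -0.1, -1.3]
gripper_width: 0.0089
[0.61485929 0.13656481 0.29625173] [-8.99531471e+01  5.05678795e-03 -7.89458385e+01]
board -62 -49 -0.84
board -29 -10 -0.82
board -10 10 -0.75
pad top x [-81.3 -74.8] z -0.8 board end -59.0920741852233
0.003 -150 [-32.6  31.3] -0.66
0.003 -130 [-32.7  31.1] -0.82
0.003 -110 [-32.6  30.7] -0.96
0.003 -90 [-32.6  30.8] -0.9
0.003 -70 [-32.5  30.6] -0.99
0.003 -50 [-32.8  30.6] -1.06
0.003 -30 [-33.   30.4] -1.3
0.036 -110 [-21.6  19.9] -0.86
0.036 -70 [-17.7  15.8] -0.96
0.036 -50 [-17.7  15.7] -1.01
0.036 -30 [-17.7  15.3] -1.2
0.08 -130 [-22.1  20.7] -0.67
0.08 -110 [-21.6  20.1] -0.77
```

View pics/w5.png

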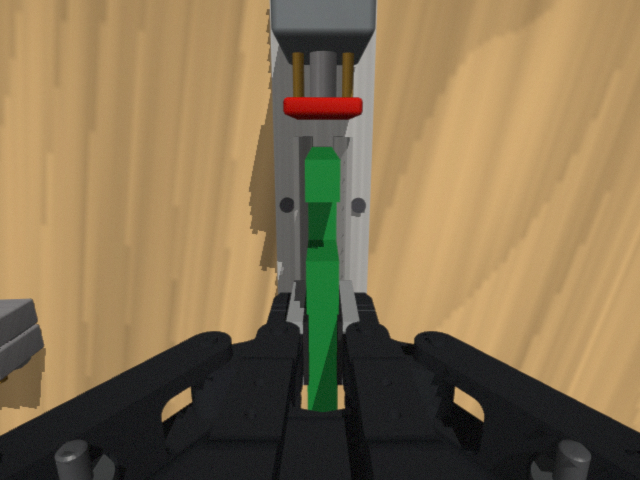

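View pics/c5.png

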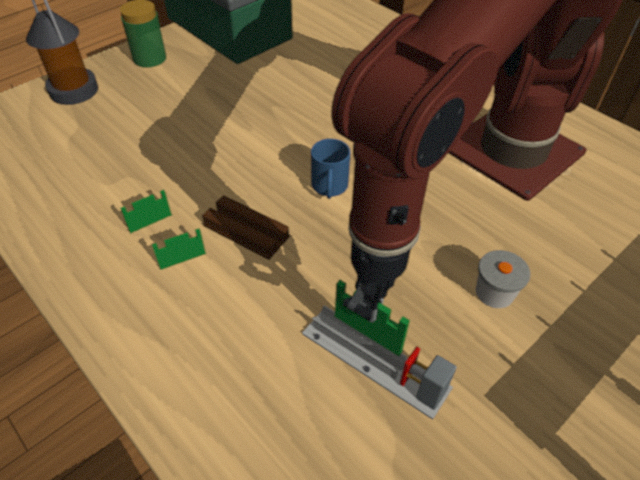

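Aligned to about 0.4 mm, with a gap of 16 mm. Lowering into the slot.

```bash
python3 -m jog '{"slide":[[0,6,-0.3],[0,10,0],[0,10,0],[0,10,0],[0,8,0],[0,5,0],[0,3,0],[0,0,0],[0,0,0]],"dr":[[0,0.004,0],[0,0,0],[0,0,0],[0,0,0],[0,0,0],[0,0,0],[0,0,0],[0,0,0],[0,0,0]],"hand":[5,5,5,5,5,5,5,5,5]}'
```

```text
time_s: 10.38
position: [0.6145, 0.1365, 0.244]
tool_rot: [-90.0, 0.0, -79.2]
ft_force: [1.1, 0.2, -1.0]
gripper_width: 0.0087
```

```bash
python3 -m jog '{"slide":[[0,2,0],[0,2,0],[0,0,0],[0,0,0]],"dr":[[0,0,0],[0,0,0],[0,0,0],[0,0,0]],"hand":[5,5,5,5]}'
```

```text
time_s: 10.88
position: [0.6144, 0.1365, 0.2397]
tool_rot: [-90.0, -0.0, -79.2]
ft_force: [0.0, 0.8, -0.7]
gripper_width: 0.0091
```

```bash
python3 -m jog '{"slide":[[0,1,0],[0,0.5,0],[0,0,0]],"dr":[[0,0,0],[0,0,0],[0,0,0]],"hand":[5,5,5]}';python3 -m jog '{"slide":[[0,0.5,0],[0,0.5,0],[0,0,0]],"dr":[[0,0,0],[0,0,0],[0,0,0]],"hand":[5,5,5]}'
```

```text
time_s: 11.25
position: [0.6143, 0.1365, 0.2382]
tool_rot: [-90.0, -0.0, -79.2]
ft_force: [-0.4, 1.1, -1.2]
gripper_width: 0.0087
time_s: 11.62
position: [0.6143, 0.1365, 0.2372]
tool_rot: [-90.0, -0.0, -79.2]
ft_force: [-0.8, -0.7, -1.6]
gripper_width: 0.0091
```

```bash
python3 -m jog '{"slide":[[0,0.5,0],[0,0.5,0],[0,0,0]],"dr":[[0,0,0],[0,0,0],[0,0,0]],"hand":[5,5,5]}'
```

```text
time_s: 12.0
position: [0.6145, 0.1365, 0.2369]
tool_rot: [-90.0, 0.0, -79.2]
ft_force: [-2.3, -1.0, 6.9]
gripper_width: 0.0087
```

Contact: 7 to 8 N upward at TCP z 0.2369, where the slot floor was predicted. I'll check the view, then approach the stop.

```bash
cat > gap.py <<'E'
from h import *
import sys
n=sys.argv[1]
c=shot('wrist','w'+n); s=manip.read_state(); T=R(s['tool_rot']); p=s['position']
P,u,v=pts(c,green(c)); t=(P-p)@T*1000; print('board top z',np.percentile(P[:,2],[50,97]).round(4)); top=t[t[:,1]<np.percentile(t[:,1],2)+4]
P,u,v=pts(c,red(c)); t=(P-p)@T*1000
print('pos',p.round(5),'F',s['ft_force'].round(2),'F along push',(-(s['ft_force']@T[:,0])).round(2),'board end',np.percentile(top[:,0],.3).round(1),'pad x',np.percentile(t[:,0],[1,50,99]).round(1))
h=hsv(c); P,u,v=pts(c,h[:,:,1]<60); t=(P-p)@T*1000; k=t[(abs(t[:,2])<25)&(P[:,2]>.08)&(P[:,2]<.09)&(v<150)]
print('housing near face x',np.percentile(k[:,0],99).round(1))
E
python3 gap.py 6
python3 - <<'E'
from h import *
a=shot('side','s6')['image'][130:260,180:340];b=shot('scene','c6')['image'][270:420,290:470]
cv2.imwrite('pics/cr6.png',np.hstack([cv2.resize(a,(400,325)),cv2.resize(b,(390,325))])[:,:,::-1])
E
```

```text
board top z [0.0957 0.097 ]
pos [0.61449 0.13648 0.23698] F [-2.47  0.17  6.57] F along push 0.64 board end -59.1 pad x [-81.1 -77.8 -74.7]
housing near face x -73.8
```

View pics/cr6.png

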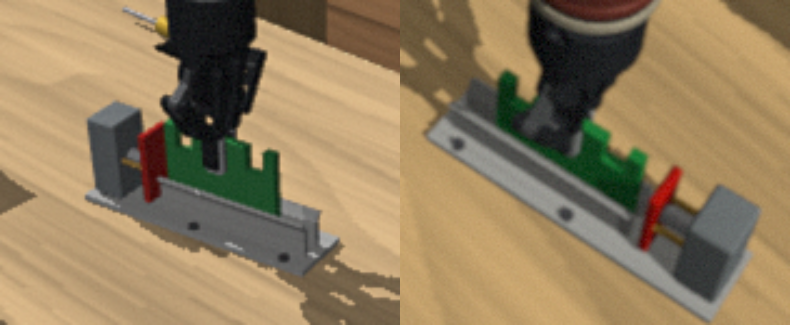

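View pics/w6.png

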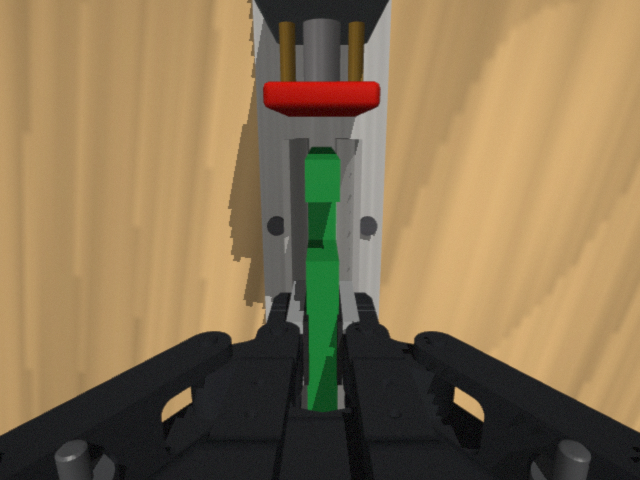

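The board stands in the slot with its top at 0.096, so its bottom is at about 0.006. The pad face is at about (322,112), which leaves a gap of about 15.6 mm. Sliding 12 mm.

```bash
python3 -m jog '{"slide":[[-2,-0.2,0],[-3,0,0],[-3,0,0],[-3,0,0],[-1,0,0],[0,0,0],[0,0,0]],"dr":[[0,0,0],[0,0,0],[0,0,0],[0,0,0],[0,0,0],[0,0,0],[0,0,0]],"hand":[5,5,5,5,5,5,5]}'; python3 gap.py 7
```

```text
time_s: 13.02
position: [0.6126, 0.1479, 0.237]
tool_rot: [-89.9, -0.0, -79.2]
ft_force: [0.5, -2.6, 4.8]
gripper_width: 0.009
board top z [0.0958 0.097 ]
pos [0.61259 0.14797 0.23697] F [ 1.48 -3.05  5.53] F along push -3.28 board end -59.1 pad x [-69.7 -66.4 -63.4]
housing near face x -93.8
```

```bash
python3 -m jog '{"slide":[[-1,-0.2,0],[-1,0,0],[-1,0,0],[-0.5,0,0],[0,0,0]],"dr":[[0,0,0],[0,0,0],[0,0,0],[0,0,0],[0,0,0]],"hand":[5,5,5,5,5]}'; python3 gap.py 8; python3 -m jog '{"slide":[[-1,0,0],[-1,0,0],[0,0,0]],"dr":[[0,0,0],[0,0,0],[0,0,0]],"hand":[5,5,5]}'; python3 gap.py 9
```

```text
time_s: 13.7
position: [0.6117, 0.1513, 0.237]
tool_rot: [-90.0, -0.0, -79.2]
ft_force: [0.7, -3.8, 5.6]
gripper_width: 0.0092
board top z [0.0957 0.097 ]
pos [0.61174 0.15134 0.23696] F [ 0.16 -3.94  6.05] F along push -3.91 board end -59.1 pad x [-66.7 -63.7 -60.3]
housing near face x -90.4
time_s: 14.12
position: [0.6114, 0.153, 0.237]
tool_rot: [-90.0, -0.1, -79.2]
ft_force: [1.2, -5.6, 4.9]
gripper_width: 0.0091
board top z [0.0958 0.097 ]
pos [0.61142 0.15295 0.23699] F [-0.07 -5.25  5.3 ] F along push -5.15 board end -59.1 pad x [-66.7 -63.4 -60.3]
housing near face x -88.8
```

In contact, with about 2 mm pressed. Friction accounts for about 3 N of the wrist reading. I'll press on slowly.

```bash
python3 -m jog '{"slide":[[-1,0,0],[-1,0,0],[-1,0,0],[-1,0,0],[0,0,0]],"dr":[[0,0,0],[0,0,0],[0,0,0],[0,0,0],[0,0,0]],"hand":[5,5,5,5,5]}'; python3 gap.py 10; python3 -m jog '{"slide":[[-1,0,0],[-1,0,0],[-1,0,0],[0,0,0],[0,0,0]],"dr":[[0,0,0],[0,0,0],[0,0,0],[0,0,0],[0,0,0]],"hand":[5,5,5,5,5]}'; python3 gap.py 11
python3 - <<'E'
from h import *
# pad and housing distance, several cameras, rest vs now
shot('scene','c11'); shot('side','s11')
yd=np.array([-.19,.982])
for n in ['scene0','c6','c11','side0','s6','s11']:
    c=ld(n); P,u,v=pts(c,red(c)); k=(P[:,2]>.05)&(abs(P[:,0]-.6)<.06)&(abs(P[:,1]-.21)<.06); a=P[k,:2]@yd*1000
    h=hsv(c); Q,u,v=pts(c,h[:,:,1]<60); q=(Q[:,2]>.08)&(Q[:,2]<.092)&(np.hypot(Q[:,0]-.591,Q[:,1]-.255)<.035); b=Q[q,:2]@yd*1000
    print(n,k.sum(),'pad',np.percentile(a,[3,50,97]).round(1),'housing',np.percentile(b,[2,50,98]).round(1))
E
```

```text
time_s: 14.8
position: [0.6108, 0.1561, 0.237]
tool_rot: [-90.0, -0.1, -79.3]
ft_force: [0.9, -7.9, 6.5]
gripper_width: 0.0088
board top z [0.0958 0.0971]
pos [0.61078 0.15604 0.23701] F [ 1.2  -7.49  5.27] F along push -7.59 board end -59.0 pad x [-66.7 -63.5 -60.3]
housing near face x -85.9
time_s: 15.48
position: [0.6103, 0.1584, 0.2371]
tool_rot: [-90.0, -0.2, -79.3]
ft_force: [1.7, -10.4, 7.2]
gripper_width: 0.0091
board top z [0.0958 0.0971]
pos [0.61035 0.15834 0.23705] F [ 1.37 -9.86  6.72] F along push -9.96 board end -59.0 pad x [-66.7 -63.5 -60.3]
housing near face x -83.7
scene0 91 pad [92.6 96.1 98.7] housing [123.8 140.3 156.1]
c6 117 pad [92.5 96.4 98.8] housing [123.7 140.4 156.2]
c11 111 pad [ 99.3 103.2 105.9] housing [123.8 140.4 156.2]
side0 7 pad [90.1 91.1 91.9] housing [119.4 133.8 151.6]
s6 7 pad [90.4 91.9 93.1] housing [119.8 133.9 151.7]
s11 6 pad [ 98.6  99.6 100.5] housing [119.8 133.7 151.9]
```

View pics/w11.png

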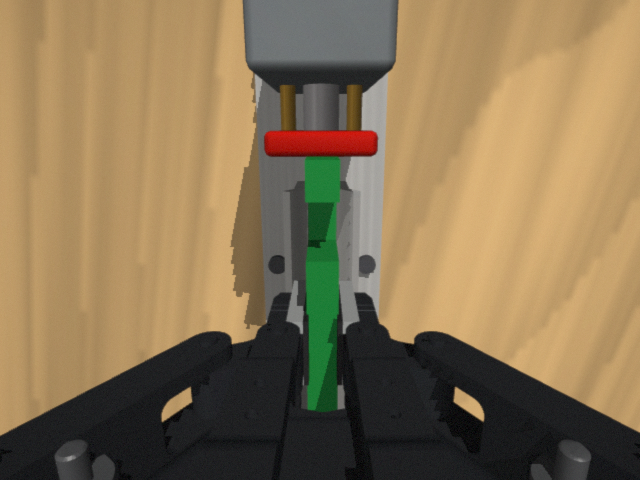

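The pad has moved in 6.9 mm (scene), about 7.5 mm (TCP travel) and about 8 mm (side, few pixels). About 2.8 mm more to go.

```bash
python3 -m jog '{"slide":[[-1,0,0],[-1,0,0],[-1,0,0],[-0.4,0,0],[0,0,0],[0,0,0]],"dr":[[0,0,0],[0,0,0],[0,0,0],[0,0,0],[0,0,0],[0,0,0]],"hand":[5,5,5,5,5,5]}'; python3 gap.py 12
cat > pad.py <<'E'
from h import *
import sys
t=sys.argv[1]; shot('scene','c'+t); shot('side','s'+t)
yd=np.array([-.19,.982])
for n in ['c6','c'+t,'s6','s'+t]:
    c=ld(n); P,u,v=pts(c,red(c)); k=(P[:,2]>.05)&(abs(P[:,0]-.6)<.06)&(abs(P[:,1]-.21)<.06); a=P[k,:2]@yd*1000
    print(n,k.sum(),'pad',np.percentile(a,[3,50,97]).round(1))
E
python3 pad.py 12
```

```text
time_s: 16.38
position: [0.6098, 0.1609, 0.2371]
tool_rot: [-90.0, -0.2, -79.3]
ft_force: [1.8, -13.0, 6.6]
gripper_width: 0.009
board top z [0.0958 0.0971]
pos [0.60984 0.16083 0.23711] F [  1.1  -12.26   8.28] F along push -12.28 board end -59.1 pad x [-66.7 -63.5 -60.4]
housing near face x -81.3
c6 117 pad [92.5 96.4 98.8]
c12 103 pad [101.4 105.  108.2]
s6 7 pad [90.4 91.9 93.1]
s12 5 pad [100.1 102.2 104.4]
```

About 9.6 mm is pressed: TCP 10.1, housing gap 9.6, side about 10, scene 9.0, and force less friction 9 N. I'll add a 0.3 mm nudge, then hold.

```bash
Z='{"slide":[[-0.3,0,0],[0,0,0]],"dr":[[0,0,0],[0,0,0]],"hand":[5,5]}'; python3 -m jog '{"slide":[[-0.3,0,0],[0,0,0],[0,0,0],[0,0,0],[0,0,0],[0,0,0],[0,0,0],[0,0,0],[0,0,0],[0,0,0]],"dr":[[0,0,0],[0,0,0],[0,0,0],[0,0,0],[0,0,0],[0,0,0],[0,0,0],[0,0,0],[0,0,0],[0,0,0]],"hand":[5,5,5,5,5,5,5,5,5,5]}'; python3 -m jog '{"slide":[[0,0,0],[0,0,0],[0,0,0],[0,0,0],[0,0,0],[0,0,0],[0,0,0],[0,0,0],[0,0,0],[0,0,0]],"dr":[[0,0,0],[0,0,0],[0,0,0],[0,0,0],[0,0,0],[0,0,0],[0,0,0],[0,0,0],[0,0,0],[0,0,0]],"hand":[5,5,5,5,5,5,5,5,5,5]}'; python3 gap.py 13
```

```text
time_s: 17.77
position: [0.6098, 0.161, 0.2371]
tool_rot: [-90.0, -0.2, -79.3]
ft_force: [2.6, -12.6, 6.7]
gripper_width: 0.0087
time_s: 19.02
position: [0.6098, 0.161, 0.2371]
tool_rot: [-90.0, -0.2, -79.3]
ft_force: [2.2, -13.4, 7.7]
gripper_width: 0.0091
board top z [0.0958 0.0971]
pos [0.60981 0.16103 0.23712] F [  2.19 -13.54   7.33] F along push -13.74 board end -59.0 pad x [-66.7 -63.4 -60.3]
housing near face x -81.1
```

```bash
python3 -m jog '{"slide":[[0,0,0],[0,0,0],[0,0,0],[0,0,0],[0,0,0],[0,0,0],[0,0,0],[0,0,0],[0,0,0],[0,0,0]],"dr":[[0,0,0],[0,0,0],[0,0,0],[0,0,0],[0,0,0],[0,0,0],[0,0,0],[0,0,0],[0,0,0],[0,0,0]],"hand":[5,5,5,5,5,5,5,5,5,5]}'; python3 -m jog '{"slide":[[0,0,0],[0,0,0],[0,0,0],[0,0,0],[0,0,0],[0,0,0],[0,0,0],[0,0,0],[0,0,0],[0,0,0]],"dr":[[0,0,0],[0,0,0],[0,0,0],[0,0,0],[0,0,0],[0,0,0],[0,0,0],[0,0,0],[0,0,0],[0,0,0]],"hand":[5,5,5,5,5,5,5,5,5,5]}'; python3 gap.py 14; python3 pad.py 14
python3 - <<'E'
from h import *
a=ld('s14')['image'][130:260,180:340];b=ld('c14')['image'][270:420,290:470]
cv2.imwrite('pics/cr14.png',np.hstack([cv2.resize(a,(400,325)),cv2.resize(b,(390,325))])[:,:,::-1])
E
```

```text
time_s: 20.32
position: [0.6098, 0.161, 0.2371]
tool_rot: [-90.0, -0.2, -79.3]
ft_force: [1.4, -13.0, 7.4]
gripper_width: 0.0089
time_s: 21.58
position: [0.6098, 0.1611, 0.2371]
tool_rot: [-90.0, -0.2, -79.3]
ft_force: [2.4, -12.4, 7.0]
gripper_width: 0.0088
board top z [0.0959 0.0971]
pos [0.6098  0.16103 0.23712] F [  1.77 -13.18   6.63] F along push -13.31 board end -59.0 pad x [-66.7 -63.4 -60.3]
housing near face x -81.1
c6 117 pad [92.5 96.4 98.8]
c14 106 pad [101.8 105.3 108.2]
s6 7 pad [90.4 91.9 93.1]
s14 7 pad [ 99.9 101.  105.6]
```

View pics/cr14.png

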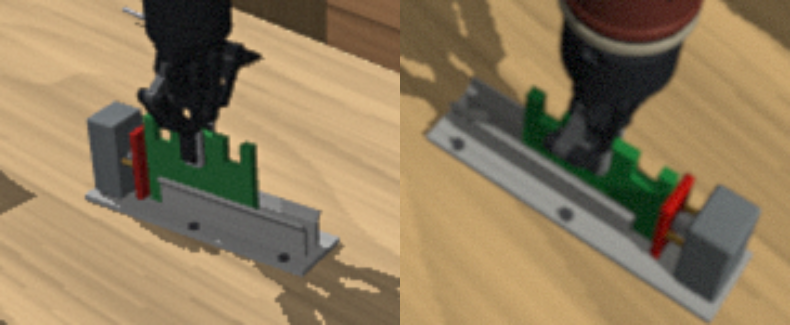

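View pics/c14.png

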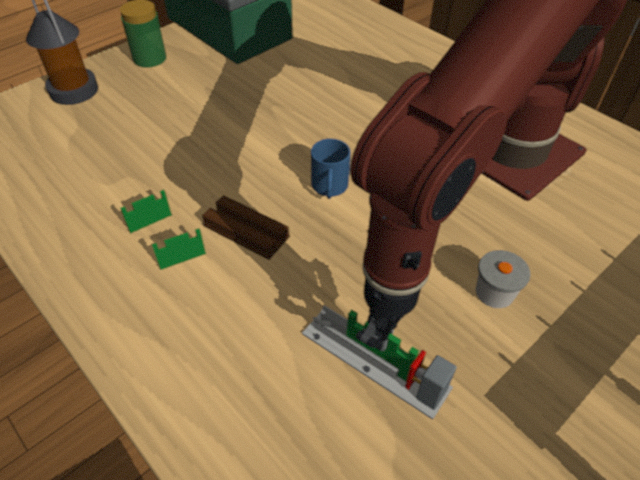

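The push has been steady for about 5 s with nothing moving. The mug, cup and small boards are unmoved in the scene view. The board sits low in the slot with its end on the pad at (413,368). Handing in, still gripping and pressing.

```bash
python3 -c "
from h import *
print(manip.sign_off()); s=manip.read_state(); print(s['time_s'],s['ft_force'])"
```

```text
the job is handed in; nothing more can be done
None
the job is handed in; nothing more can be done
```

The board is upright on the bottom of the channel's slot and pressing the red stop about half-way in. I handed the job in at about 21.7 s, with the arm still gripping and pushing.

- **Board:** I took the largest of the three green boards, the 120 mm one in the dark block. I gripped it on its land at 80 N and lowered it until it touched the slot floor. Its top measures 0.096 m and its lower edge about 0.006 m, where the slot bottom should be.
- **Stop travel:** The checks differ somewhat:

| Check | Pressed in |
|---|---|
| Tool travel | about 10.2 mm |
| Gap to the grey housing | about 9.7 mm |
| Scene camera | about 9.2 mm |
| Side camera (only a few pixels) | about 9 to 10 mm |

- **Push force:** The wrist reads about 13 N along the push. About 3.3 N of that was already there as slot friction before the board met the stop, which leaves about 10 N on the spring.
- **Hold:** The push stayed steady for about 5 s. The tool did not drift by more than 0.1 mm and the board did not slip in the grip. The stop was never near its end.
- **Other checks:** The mug and bait cup stand where they were in the last scene picture. The arm hides the sinker mould in that view, so its last clear sighting was in place with the board above the channel, before the final lowering. The wrist also shows about 7 N of downward press on the slot floor.

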